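# Start the gauge readout and hold the read bar

## Robot

A 6-joint arm with a two-finger parallel gripper is mounted at the origin on a cart in front of the work surface, level with it; the furniture and walls round the work are solid. World frame = base frame: x ahead of the robot, y to its left, z up, the work surface at z = 0. Lengths are in m, angles in rad, forces in N, time in s.
With the tool pointing down it reaches from about 0.3 to 0.875 m from the base axis. Payload 6.4 kg.
Tool frame: the origin (TCP) lies midway between the tips of the shut fingers; the grasp point (between the pads) lies 19 mm behind it; z points along the fingers, y is the line along which they close (so a half turn about z gives the same grasp; the last joint's range is limited). The gripper opens to 85 mm and grips with 20 to 120 N. Pads are 22 mm wide; open, the fingers measure 114 mm over their backs; the gripper's body (76 mm by 85 mm) begins 54 mm behind the grasp point. The pads swing forward as they close: fully open they stand 13 mm farther back than shut.
Start: joints at [0.945, 0.181, 1.607, -0, 1.354, -0.206], TCP at [0.234, 0.525, 0.231] pointing down, gripper open.
Joint ranges: [-2.99, 2.99], [-0.89, 2.07], [0.3, 2.58], [-1.14, 4.28], [0, 2.63], [-3.12, 3.12]. Speed limits (rad/s): [2.57, 2.57, 3.01, 3.14, 3.14, 3.14].

## Interface

Orientations are given as a unit quaternion [w, x, y, z].
In Python, from bench import ctrl gives the robot as it stands. The module is installed in compiled form; this text tells all that it offers.
- The arm moves only by the tool move_arm, never from a script. Its argument "plan" is one flat list of numbers, 6 for each row, row after row: the shift along the world's x, y, z in units of 50 mm (1.0 is 50 mm), then the turn, a rotation vector about the world's x, y, z in rad. A call has 1 to 10 rows; each row is the pose to reach, as a shift and turn from the pose commanded when the call began; what a row does not reach only later rows make up. A row lasts 1/8 s, in which the tool goes at most 62.5 mm and 10.7 degrees, less where a joint would pass 70% of its speed; a pose out of reach is approached as far as the arm can. A call with a gripper value outside its range is refused whole. "grip" is the finger opening in mm, from 0 to 85.4, set as the call begins (left out, the last holds). The fingers move at their own pace and stop on an object; the grip force is fixed at half the most. Time passes only in rows, so rows that repeat a pose let the fingers close. It gives the time, the measured TCP pose, the force, the opening and the grip force at its end, in the units of the state.
- ctrl.get_obs(): the state, without advancing time (a new reading comes with each control period).
- ctrl.camera(name): name is "scene" or "top" or "wrist"; returns a dict with "pixels" (384x512x3 uint8, red, green, blue), "fx", "fy", "cx", "cy" (pixels), "dist_coeffs" ([k1, k2, p1, p2, k3] as OpenCV has them; the pictures are not rectified), "origin" and "attitude" of the camera in the world. Camera axes: x right, y down, z forward; pixel columns grow to the right and rows downward; lengths in m; the calibration is good to about 2 mm. A picture is of the moment at which its call begins. There is no depth.
- ctrl.hand_in(): hands the job in; it is judged then, once.
The state is a dict: "time_s": time; "q": joint angles; "dq": joint speeds; "joint_efforts": joint torques, N m; "eef_pos": TCP position; "eef_rot": TCP orientation; "wrist_force": force on the tool from outside, world axes, zero at the start; "torque": the same for the moment, N m; "opening": opening from 0.0 (shut) to 1.0 (fully open); "grasp_force": force on a finger pad.
Only numpy, scipy, OpenCV 4.12 (cv2) and the standard library are available. Lean on these libraries where they do the work, as an engineer would, in place of code of your own. Each camera call takes 0.05 s, during which the arm holds its last target. There are 200 camera calls.

## Task

Start up the gauge electronics by pressing with your closed fingertips, in this order: first push down the raised end of the paddle rocker on its unit until it is fully over, then push the large round plunger fully home so that it stays in, then press the long bar key fully down and keep it down: finish while still holding the bar pressed. Do not press the plunger before the rocker is over or the bar before the plunger is home, never press the small round key, and leave the loose ring gauge, bushing and gauge block where they stand.

Things in the scene. Friction and masses are not known exactly. Their poses are not given: they have to be found in the camera images.
- supply_unit: grey bench unit 90 (x) x 120 (y) x 40 mm, fixed. Origin: centre of its underside, on the plate; z up, front to its -x. The three units stand side by side in any order, turned up to 25 degrees. Has a black V-shaped paddle rocker, 70 mm (x) x 32 mm, pivoted at its middle about y, 50 mm above the plate; the half to the unit's -x (front) starts raised, the other half level.
- rocker_raised_end (a point): point on top of the rocker's half that starts raised, 25 mm from the pivot (the half is 35 mm long); it moves with the rocker: about 58 mm above the plate at first, 50 mm when the rocker is fully over, when this half lies level. The side cheeks beside the pivot are 48.5 mm high.
- rocker (a joint): rocker angle in rad: starts at 0 to 0.05 (raised half up), 0.34 fully over (that half level, the other half tilted up). Has friction (about 2.5 N at the point) and stays where it is left.
- zero_unit: grey bench unit 90 (x) x 120 (y) x 40 mm, fixed. Origin: centre of its underside, on the plate; z up, front to its -x. The three units stand side by side in any order, turned up to 25 degrees. This one carries two round black keys: the large plunger at y = +30 mm and the small key at y = -32 mm, both at x = 0.
- plunger_top (a point): centre of the top of the large round plunger, head 32 mm across; 59 mm above the plate when out, 51 mm when fully home. Its fixed collar, 42 mm across, ends at 45 mm.
- plunger (a joint): travel of the plunger in m: starts at 0 to 0.0015 (out), 0.008 fully home. Pushed straight down against about 4 N of friction; stays where it is left.
- small_key_top (a point): centre of the top of the small round sprung key, 16 mm across, 51 mm above the plate; not to be pressed.
- small_key (a joint): travel of the small key in m: 0 up, 0.004 down.
- read_unit: grey bench unit 90 (x) x 120 (y) x 40 mm, fixed. Origin: centre of its underside, on the plate; z up, front to its -x. The three units stand side by side in any order, turned up to 25 degrees. This one carries the long bar key at the centre of its deck.
- bar_top (a point): centre of the top of the black bar key, 28 (x) x 82 (y) mm; 58 mm above the plate when up, 50 mm when fully down. Its frame on the deck is 44 mm high.
- bar (a joint): travel of the bar in m: 0 up, 0.008 fully down. Sprung: 2 N to start, 6 N fully down; it rises again when let go.
- ring_gauge: loose knurled steel ring, 54 mm across, 18 mm high, origin under its centre; stands just in front of the supply unit. Leave alone.
- bushing: loose flanged bushing, 31 mm across, 22 mm high, origin under its centre; stands just in front of the zero unit. Leave alone.
- gauge_block: loose steel gauge block 30 x 9 x 25 mm, origin under its centre; stands just in front of the read unit. Leave alone.

How it is judged:
On the way, in this order (a step that is already met when the one before it is completed fails the run):
1. the rocker is pushed fully over (value of joint rocker above 0.28 rad), for 0.1 s.
2. the large plunger is pushed home with the rocker over (value of joint plunger above 0.0065 m and value of joint rocker above 0.28 rad), for 0.1 s.
At the end, for the whole second after the job is handed in: rocker over (more than 0.28 of 0.34 rad), plunger in (more than 6.5 of 8 mm), and the bar still held down by the fingers (more than 6 of 8 mm, contact force over 1 N) (all of step 2 and value of joint bar above 0.006 m and contact force between the fingers and read_unit above 1 N); the arm keeps its last pose, push and grip.
It fails at once if the plunger is pressed before the rocker is over (value of joint plunger above 0.003 m and value of joint rocker below 0.27 rad).
It fails at once if the bar is pressed before the rocker is over and the plunger home (value of joint bar above 0.002 m and (value of joint plunger below 0.0062 m or value of joint rocker below 0.27 rad)).
It fails at once if the small key is pressed (value of joint small_key above 0.002 m).
It fails at once if the ring gauge, bushing or gauge block is lifted, or moved by more than 15 mm (distance of any of ring_gauge, bushing, gauge_block from where it was at the start of the episode above 0.015 m or height (world z) of any of ring_gauge, bushing, gauge_block above 0.008 m).
It also fails if it takes over 48 s, if anything falls off the work surface, if the arm or the gripper's body presses on something with over 40 N, if the wrist force passes 120 N, or if a joint passes its speed limit or range.

## Working session

There is one attempt and no reset: what is moved stays moved. The work goes in short steps, Python scripts to look and compute and a tool call to move; the robot and the scene stay as the last step left them, time stands still between calls to the robot, and variables do not carry over. Pictures are saved under pics/ and viewed, at most 10 in all, crops included, and the job is handed in when it is done.

Besides the shell and the picture viewer there is one more tool, called after "Request:" in YAML: its name, and indented under it one key for each argument. move_arm: Moves the arm, as the interface text tells. Its arguments: {"type":"object","properties":{"plan":{"type":"array"},"grip":{"type":"number"}},"required":["plan"]}

```bash
mkdir -p pics; cat > h.py <<'E'
import numpy as np, cv2, pickle
from bench import ctrl
from scipy.spatial.transform import Rotation as R
def snap(n,f):
    c=ctrl.camera(n); cv2.imwrite(f'pics/{f}.png',c['pixels'][:,:,::-1]); pickle.dump(c,open(f'pics/{f}.pkl','wb')); return c
def load(f): return pickle.load(open(f'pics/{f}.pkl','rb'))
def att(c):
    a=np.array(c['attitude'],float)
    return a if a.shape==(3,3) else R.from_quat(a[[1,2,3,0]]).as_matrix()
def rays(c,uv):
    K=np.array([[c['fx'],0,c['cx']],[0,c['fy'],c['cy']],[0,0,1]],float)
    p=cv2.undistortPoints(np.array(uv,float).reshape(-1,1,2),K,np.array(c['dist_coeffs'],float)).reshape(-1,2)
    return np.array(c['origin'],float),np.c_[p,np.ones(len(p))]@att(c).T
def plane(c,uv,z):
    o,d=rays(c,uv); return o+d*((z-o[2])/d[:,2])[:,None]
def tri(c1,u1,c2,u2):
    o1,d1=rays(c1,[u1]);o2,d2=rays(c2,[u2]);A=np.c_[d1[0],-d2[0]]
    t=np.linalg.lstsq(A,o2-o1,rcond=None)[0];a=o1+t[0]*d1[0];b=o2+t[1]*d2[0]
    return (a+b)/2,np.linalg.norm(a-b)
E
python3 - <<'E'
from h import *
import cv2
a=snap('top','top0');b=snap('scene','scene0')
for c in(a,b): print(c['origin'],c['attitude'],c['fx'],c['dist_coeffs'])
print(ctrl.get_obs())
E
```

```text
[ 0.18891981 -0.07705674  1.28959083] [ 0.0774846  -0.69016731  0.71541748 -0.0764399 ] 457.03948302780765 [0.00028385 0.         0.         0.         0.        ]
[-0.29047797 -0.39003719  0.73542917] [-0.34978282  0.74995928 -0.50690862  0.24136425] 421.5273214917993 [0.03453919 0.         0.         0.         0.        ]
{'time_s': 0.1, 'q': array([ 9.44723916e-01,  1.81481322e-01,  1.60788060e+00,  1.04755963e-05,
        1.35379597e+00, -2.06267557e-01]), 'dq': array([-0.00147141, -0.00308423, -0.00375865, -0.00065087,  0.00020791,
       -0.00060023]), 'joint_efforts': array([ 5.20567919e-04, -4.45873868e+01, -3.52239382e+01, -3.45784283e-04,
        4.11417423e-03, -4.33700086e-05]), 'eef_pos': array([0.23403534, 0.52468916, 0.23047929]), 'eef_rot': array([-3.21059376e-04,  2.08365512e-01,  9.78050715e-01, -7.13750345e-04]), 'wrist_force': array([-0.05644554,  0.14599499,  0.32701438]), 'torque': array([ 0.0089507 ,  0.05976789, -0.00372937]), 'grasp_force': 0.0, 'opening': 0.9987279996893573}
```

View pics/top0.png

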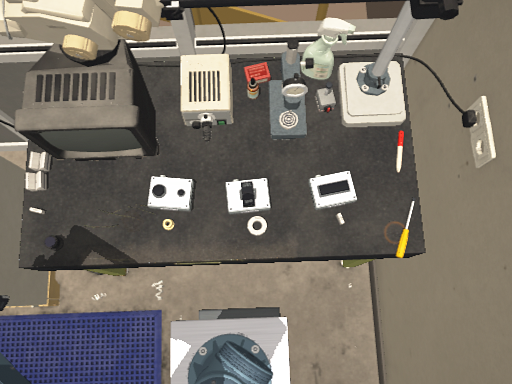

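View pics/scene0.png

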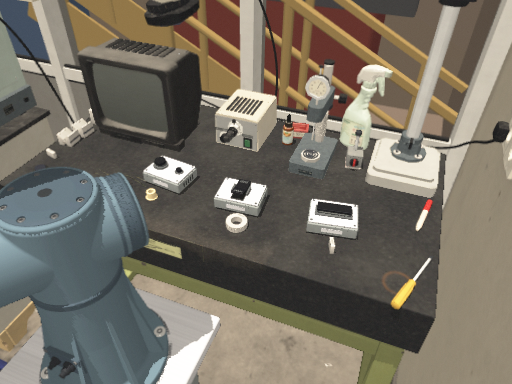

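The top view shows the zero unit at (171,192), with the plunger at (157,193) and the small key at (183,192). The rocker unit is at (248,194) and the bar unit at (334,188). The loose parts stand at (168,225), (257,225) and (340,218). In the scene view the plunger is near (161,160), the rocker near (241,189) and the bar near (334,210).

```bash
python3 - <<'E'
from h import *
T=load('top0');S=load('scene0')
def blobs(c,win,thr=75):
    x0,x1,y0,y1=win; g=cv2.cvtColor(c['pixels'],cv2.COLOR_RGB2GRAY)[y0:y1,x0:x1]
    w=(g>140).astype(np.uint8); cs,_=cv2.findContours(w,0,1); k=max(cs,key=cv2.contourArea)
    rect=cv2.minAreaRect(k); hull=np.zeros_like(w); cv2.fillConvexPoly(hull,cv2.convexHull(k),1); hull=cv2.erode(hull,np.ones((3,3)))
    n,l,st,ce=cv2.connectedComponentsWithStats(((g<thr)&(hull>0)).astype(np.uint8))
    B=[(ce[i]+[x0,y0],st[i,4],st[i,2:4]) for i in range(1,n) if st[i,4]>12]
    return np.array(cv2.boxPoints(rect))+[x0,y0],B
for n,wt,ws in [('zero',(142,200,170,215),(138,202,148,198)),('supply',(220,276,172,218),(208,272,172,218)),('read',(302,362,165,212),(300,364,192,242))]:
    box,B=blobs(T,wt); P=plane(T,box,.04); P=P[:,:2]
    print(n,'box c',P.mean(0).round(4)); 
    for i in range(2): e=P[i+1]-P[i]; print('  edge',np.linalg.norm(e).round(4),np.degrees(np.arctan2(e[1],e[0])).round(1))
    for b in B: print('  top',b[0].round(1),b[1:],plane(T,[b[0]],.055).round(4))
    _,C=blobs(S,ws)
    for b in C: print('  scene',b[0].round(1),b[1:],plane(S,[b[0]],.055).round(4))
    b=max(B,key=lambda b:b[1]);
    if C: print('  tri',tri(T,b[0],S,max(C,key=lambda b:b[1])[0]))
for n,u in [('bush',(168,225)),('ring',(257,225)),('blk',(340,218))]: print(n,plane(T,[u],.02))
E
```

```text
zero box c [0.498  0.1535]
  edge 0.0959 -7.1
  edge 0.1209 -100.5
  top [158.2 189.8] (np.int32(100), array([11, 11], dtype=int32)) [[0.5032 0.1832 0.055 ]]
  top [180.5 192. ] (np.int32(26), array([6, 5], dtype=int32)) [[0.4946 0.1211 0.055 ]]
  scene [160.7 162.1] (np.int32(60), array([11,  8], dtype=int32)) [[0.4989 0.1777 0.055 ]]
  scene [178.5 170. ] (np.int32(22), array([6, 5], dtype=int32)) [[0.4856 0.1152 0.055 ]]
  tri (array([0.50536515, 0.18360296, 0.04895683]), np.float64(0.0020833608204115965))
supply box c [ 0.4845 -0.0652]
  edge 0.1195 -86.2
  edge 0.0972 -176.9
  top [247.5 194.8] (np.int32(233), array([14, 25], dtype=int32)) [[ 0.4798 -0.0648  0.055 ]]
  scene [240.  190.2] (np.int32(213), array([20, 19], dtype=int32)) [[ 0.4692 -0.0703  0.055 ]]
  tri (array([ 0.4826597 , -0.06461282,  0.0429394 ]), np.float64(5.247457798103833e-05))
read box c [ 0.4934 -0.3048]
  edge 0.1189 -77.2
  edge 0.0989 -170.5
  top [333.6 187.3] (np.int32(271), array([30, 15], dtype=int32)) [[ 0.4924 -0.305   0.055 ]]
  scene [334.4 208.2] (np.int32(314), array([35, 15], dtype=int32)) [[ 0.4924 -0.3075  0.055 ]]
  tri (array([ 0.4930778 , -0.30634941,  0.05380452]), np.float64(0.0022723513437192216))
bush [[0.40898043 0.16195735 0.02      ]]
ring [[ 0.3999055  -0.08839956  0.02      ]]
blk [[ 0.41139227 -0.3229274   0.02      ]]
```

Request:
move_arm:
  plan: [4.5, -11.8, -0.6, 0, 0, 0.45, 4.5, -11.8, -0.6, 0, 0, 0.45, 4.5, -11.8, -0.6, 0, 0, 0.45, 4.5, -11.8, -0.6, 0, 0, 0.45, 4.5, -11.8, -0.6, 0, 0, 0.45, 4.5, -11.8, -0.6, 0, 0, 0.45, 4.5, -11.8, -0.6, 0, 0, 0.45, 4.5, -11.8, -0.6, 0, 0, 0.45, 4.5, -11.8, -0.6, 0, 0, 0.45, 4.5, -11.8, -0.6, 0, 0, 0.45]
  grip: 0

```text
time_s: 1.35
eef_pos: [0.4543, -0.053, 0.2018]
eef_rot: [0.0, -0.015, 1.0, 0.0]
wrist_force: [0.4, 0.6, 0.3]
opening: 0.003
grasp_force: 0.0
```

```bash
python3 - <<'E'
from h import *
c=snap('wrist','w1');print(c['origin'],c['attitude'],ctrl.get_obs()['eef_pos'])
E
```

```text
[ 0.38901818 -0.05496445  0.34482729] [0.09097842 0.69079264 0.7112224  0.09322636] [ 0.45658497 -0.0597606   0.2019547 ]
```

View pics/w1.png

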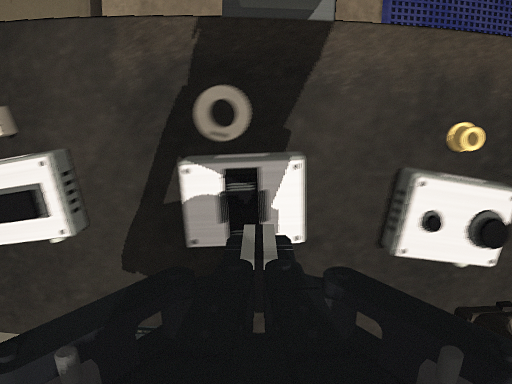

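The wrist view shows the rocker unit with deck corners near (180,157), (304,153), (304,242) and (188,246). The rocker's front end is near (242,169), and the fingers are at (258,235). The bushing and ring are untouched. I'll cast these points.

```bash
python3 - <<'E'
from h import *
c=snap('wrist','w2');print(c['origin'],ctrl.get_obs()['eef_pos'],ctrl.get_obs()['time_s'])
im=c['pixels'][130:280,160:340,::-1]; cv2.imwrite('pics/w2c.png',cv2.resize(im,None,fx=4,fy=4,interpolation=cv2.INTER_CUBIC))
E
```

```text
[ 0.39107882 -0.06078088  0.3448119 ] [ 0.45535283 -0.05630213  0.20178559] 1.45
```

View pics/w2c.png

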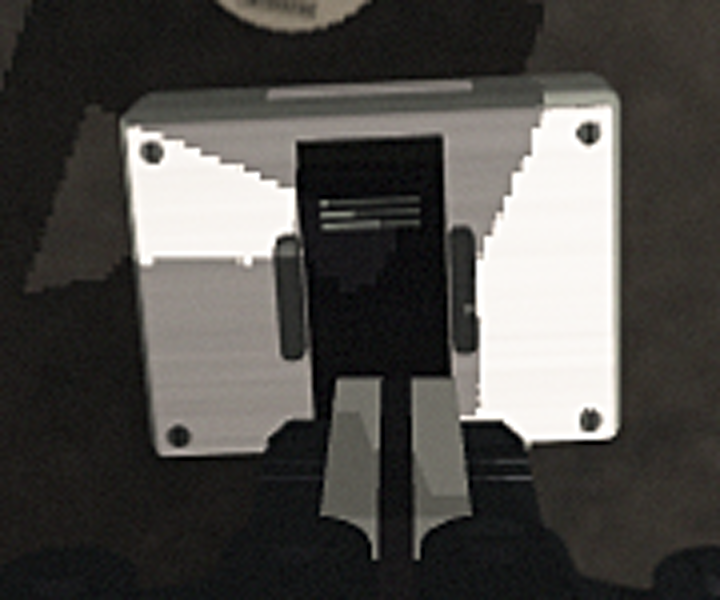

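The crop shows the four deck screws, the side cheeks at (288,298) and (463,290), and the raised end's front edge centred at (370,140). The ridges are at (370,213).

```bash
python3 - <<'E'
from h import *
c=load('w2');f=lambda p:np.array(p)/4+[160,130]
s=plane(c,[f(p) for p in[(152,151),(588,133),(590,420),(178,436)]],.04);print(s.round(4),s.mean(0))
k=plane(c,[f(p) for p in[(288,298),(463,290)]],.0485);print(k,k.mean(0))
print(plane(c,[f((370,140))],.061),plane(c,[f((370,213))],.058))
# two-view height: cheek midpoint / rocker front edge in top
print('tip',plane(c,[f((400,378))],.20))
E
```

```text
[[ 0.4562 -0.1176  0.04  ]
 [ 0.4493 -0.0158  0.04  ]
 [ 0.5213 -0.0106  0.04  ]
 [ 0.5285 -0.1128  0.04  ]] [ 0.48880719 -0.0641726   0.04      ]
[[ 0.48872708 -0.08474071  0.0485    ]
 [ 0.48564635 -0.0438898   0.0485    ]] [ 0.48718671 -0.06431525  0.0485    ]
[[ 0.44808821 -0.06609491  0.061     ]] [[ 0.46521834 -0.06580657  0.058     ]]
tip [[ 0.44822658 -0.05942365  0.2       ]]
```

Request:
move_arm:
  plan: [0.11, -0.19, -1.2, 0, 0, 0, 0.11, -0.19, -2.2, 0, 0, 0, 0.11, -0.19, -2.5, 0, 0, 0, 0.11, -0.19, -2.5, 0, 0, 0, 0.11, -0.19, -2.5, 0, 0, 0]

```text
time_s: 2.08
eef_pos: [0.4611, -0.0608, 0.079]
eef_rot: [0.002, -0.015, 1.0, -0.001]
wrist_force: [0.2, -0.5, 0.3]
opening: -0.002
grasp_force: 0.0
```

Request:
move_arm:
  plan: [0.0, -0.1, 0, 0, 0, 0, 0, -0.1, -0.3, 0, 0, 0, 0, -0.1, -0.45, 0, 0, 0, 0, -0.1, -0.55, 0, 0, 0, 0, -0.1, -0.62, 0, 0, 0, 0, -0.1, -0.62, 0, 0, 0]

```text
time_s: 2.82
eef_pos: [0.4594, -0.0657, 0.049]
eef_rot: [-0.001, -0.016, 1.0, -0.0]
wrist_force: [-18.1, 2.0, 42.8]
opening: -0.003
grasp_force: 21.8
```

Request:
move_arm:
  plan: [0, 0, 1.0, 0, 0, 0, 0, 1.0, 2.0, 0, 0, 0, 0, 2.2, 2.6, 0, 0, -0.2, 0, 3.4, 2.6, 0, 0, -0.2, 0, 4.3, 2.6, 0, 0, -0.2, 0, 4.3, 2.6, 0, 0, -0.2, 0, 4.3, 2.6, 0, 0, -0.2]

```text
time_s: 3.7
eef_pos: [0.4591, 0.1496, 0.1754]
eef_rot: [-0.001, 0.084, 0.996, -0.0]
wrist_force: [-0.2, 0.1, 0.3]
opening: -0.004
grasp_force: 0.0
```

```bash
python3 - <<'E'
from h import *
c=snap('wrist','w3');o=ctrl.get_obs();print(c['origin'],o['eef_pos'],o['wrist_force'],o['time_s'])
s=snap('top','top1')
cv2.imwrite('pics/w3c.png',np.vstack([cv2.resize(c['pixels'][100:340,:,::-1],(800,375)),cv2.resize(s['pixels'][165:235,140:380,::-1],(754,220))[:, :754] if 0 else cv2.copyMakeBorder(cv2.resize(s['pixels'][165:235,140:380,::-1],(754,220)),0,0,0,46,0)]))
E
```

```text
[0.39490566 0.16060471 0.31841793] [0.45921896 0.14895142 0.17538012] [-0.13411778 -0.16072758 -0.61925685] 3.75
```

View pics/w3c.png

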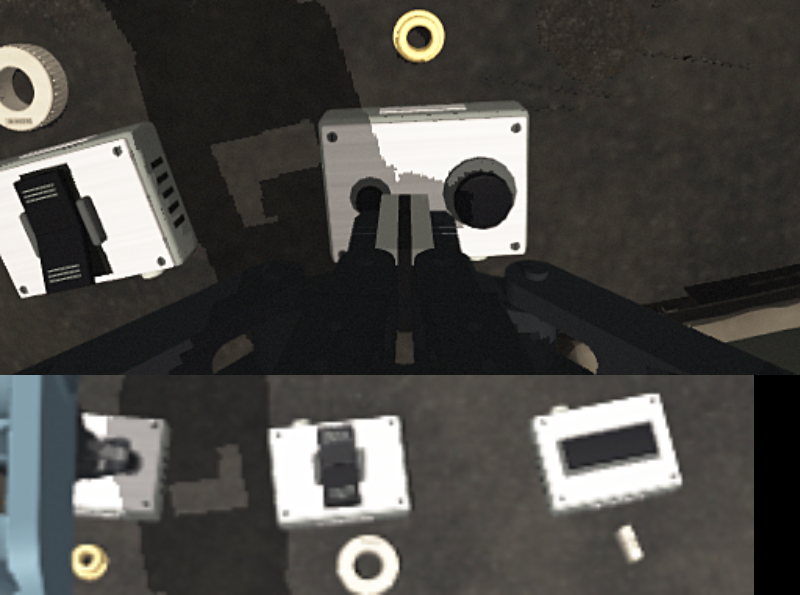

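The wrist crop shows the plunger head centred at about (484,199) and its collar at about (480,192). The deck screws are at (332,137), (516,128) and (516,246). The rocker's front half now lies level.

```bash
python3 - <<'E'
from h import *
c=load('w3');f=lambda p:np.array(p)*.64+[0,100]
print(plane(c,[f((484,199))],.059),plane(c,[f((480,192))],.045))
s=plane(c,[f(p) for p in[(332,137),(516,128),(516,246)]],.04);print(s)
m=(s[0]+s[2])/2; e=s[1]-s[0];e/=np.linalg.norm(e);print('centre',m,'plunger',m+.03*e,np.degrees(np.arctan2(-e[0],e[1])))
T=load('top0');print(tri(T,(158.2,189.8),c,f((484,199))))
# read unit in top1: screws
t=load('top1');g=lambda p:np.array(p)*[240/754,70/220]+[140,165]-[0,375*70/220]
b=[(558,446),(652,424),(658,456),(566,473)];p=plane(t,[g(q) for q in b],.058);print(p,p.mean(0))
E
```

```text
[[0.50470928 0.18501072 0.059     ]] [[0.5060604 0.1846357 0.045    ]]
[[0.46196124 0.10829373 0.04      ]
 [0.4740133  0.20973486 0.04      ]
 [0.54573437 0.20185224 0.04      ]]
centre [0.50384781 0.15507298 0.04      ] plunger [0.50738716 0.18486347 0.04      ] -6.775457676962878
(array([0.50285399, 0.18344773, 0.06063509]), np.float64(0.003469906636745322))
[[ 0.49253508 -0.26008137  0.058     ]
 [ 0.50953531 -0.34458157  0.058     ]
 [ 0.48023336 -0.34753157  0.058     ]
 [ 0.46784414 -0.2654994   0.058     ]] [ 0.48753697 -0.30442348  0.058     ]
```

Request:
move_arm:
  plan: [0.93, 0.72, -0.5, 0, 0, 0, 0.93, 0.72, -1.4, 0, 0, 0, 0.93, 0.72, -2.0, 0, 0, 0, 0.93, 0.72, -2.2, 0, 0, 0, 0.93, 0.72, -2.35, 0, 0, 0, 0.93, 0.72, -2.45, 0, 0, 0, 0.93, 0.72, -2.52, 0, 0, 0, 0.93, 0.72, -2.54, 0, 0, 0, 0.93, 0.72, -2.54, 0, 0, 0]

```text
time_s: 4.92
eef_pos: [0.5072, 0.1853, 0.051]
eef_rot: [0.001, 0.085, 0.996, -0.0]
wrist_force: [-4.6, -3.7, 11.7]
opening: 0.004
grasp_force: 5.9
```

Request:
move_arm:
  plan: [0, 0, -0.05, 0, 0, 0, 0, 0, -0.05, 0, 0, 0]

```text
time_s: 5.18
eef_pos: [0.5073, 0.1854, 0.0507]
eef_rot: [0.001, 0.084, 0.996, -0.0]
wrist_force: [-13.5, -6.3, 33.5]
opening: -0.002
grasp_force: 16.5
```

Request:
move_arm:
  plan: [0, 0, 1.0, 0, 0, 0, 0, 0, 2.0, 0, 0, 0, -0.3, -1.2, 2.0, 0, 0, 0.15, -0.3, -2.4, 2.0, 0, 0, 0.3, -0.3, -3.6, 2.0, 0, 0, 0.36, -0.3, -4.8, 2.0, 0, 0, 0.36, -0.3, -6.0, 2.0, 0, 0, 0.36, -0.3, -7.2, 2.0, 0, 0, 0.36, -0.3, -8.4, 2.0, 0, 0, 0.36, -0.3, -8.4, 2.0, 0, 0, 0.36]

```text
time_s: 6.42
eef_pos: [0.4914, -0.2388, 0.1473]
eef_rot: [0.001, -0.092, 0.996, -0.001]
wrist_force: [0.3, 0.9, -0.7]
opening: -0.0
grasp_force: 0.0
```

```bash
python3 - <<'E'
from h import *
c=snap('wrist','w4');o=ctrl.get_obs();print(c['origin'],o['eef_pos'],o['wrist_force'],o['time_s'])
s=snap('top','top2')
cv2.imwrite('pics/w4c.png',np.vstack([cv2.resize(c['pixels'][100:340,:,::-1],(800,375)),cv2.copyMakeBorder(cv2.resize(s['pixels'][165:235,140:380,::-1],(754,220)),0,0,0,46,0)]))
E
```

```text
[ 0.42690851 -0.25043828  0.29016381] [ 0.49112209 -0.23628433  0.14686027] [-0.30993069  0.09084266 -0.3245261 ] 6.475
```

View pics/w4c.png

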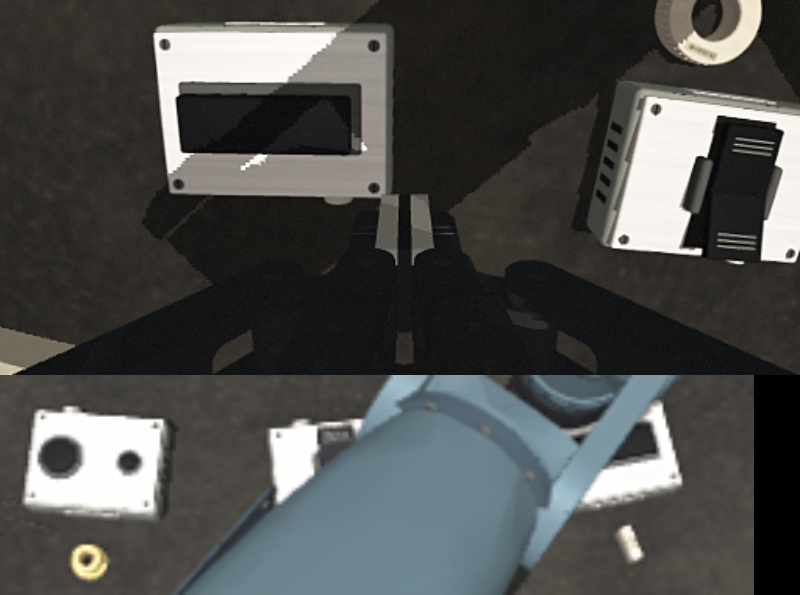

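The wrist crop shows the bar top with corners near (178,95), (351,98), (351,154) and (181,151). The deck screws are at (165,45), (374,46), (374,188) and (179,184). The rocker is over, and the plunger head is in line with its collar.

```bash
python3 - <<'E'
from h import *
c=load('w4');f=lambda p:np.array(p)*.64+[0,100]
print(plane(c,[f(p) for p in[(178,95),(351,98),(351,154),(181,151)]],.058).mean(0))
s=plane(c,[f(p) for p in[(165,45),(374,46),(374,188),(179,184)]],.04);print(s.mean(0))
e=s[1]-s[0];print(np.degrees(np.arctan2(-e[0],e[1])))
print(tri(load('top0'),(333.6,187.3),c,f((265,124.5))))
E
```

```text
[ 0.49532957 -0.30435394  0.058     ]
[ 0.49650763 -0.30532498  0.04      ]
9.797873713909345
(array([ 0.48511881, -0.29781414,  0.08873639]), np.float64(0.002672117735038696))
```

Request:
move_arm:
  plan: [0.09, -0.8, -0.3, 0, 0, 0, 0.09, -1.36, -0.8, 0, 0, 0, 0.09, -1.36, -1.4, 0, 0, 0, 0.09, -1.36, -1.65, 0, 0, 0, 0.09, -1.36, -1.8, 0, 0, 0, 0.09, -1.36, -1.92, 0, 0, 0, 0.09, -1.36, -1.96, 0, 0, 0, 0.09, -1.36, -1.96, 0, 0, 0, 0.09, -1.36, -1.96, 0, 0, 0]

```text
time_s: 7.65
eef_pos: [0.4962, -0.3018, 0.05]
eef_rot: [0.001, -0.095, 0.995, 0.0]
wrist_force: [-2.1, 5.4, 9.0]
opening: 0.001
grasp_force: 4.4
```

Request:
move_arm:
  plan: [0, 0, -0.03, 0, 0, 0, 0, 0, -0.03, 0, 0, 0, 0, 0, -0.03, 0, 0, 0]

```text
time_s: 8.02
eef_pos: [0.4963, -0.3018, 0.0499]
eef_rot: [0.0, -0.095, 0.995, 0.0]
wrist_force: [-6.0, 9.0, 19.4]
opening: 0.002
grasp_force: 9.7
```

```bash
python3 - <<'E'
from h import *
o=ctrl.get_obs();print(o['eef_pos'],o['wrist_force'])
if 8<o['wrist_force'][2]<60 and o['eef_pos'][2]<.0512: print(ctrl.hand_in())
E
```

```text
[ 0.49626932 -0.3018208   0.04985174] [-5.99697896  9.02125939 19.44677488]
the job is handed in; nothing more can be done
None
```

I pushed the rocker over, then the plunger home, and handed the job in at about 8 s with the bar held down at about 19 N; the hand-in returned no verdict.

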